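Line up the storage canisters by height

ROBOT

A 7-joint arm with a two-finger parallel gripper is mounted at the origin on a cart in front of the work surface, level with it; the furniture and walls round the work are solid. World frame = base frame: x ahead of the robot, y to its left, z up, the work surface at z = 0. Lengths are in m, angles in rad, forces in N, time in s.
With the tool pointing down it reaches from about 0.4 to 0.875 m from the base axis. Payload 19.3 kg.
Tool frame: the origin (TCP) lies at the very end of the fingers, on their centre line; the grasp point (between the pads) lies 19 mm behind it; z points along the fingers, y is the direction in which the jaws open and shut (so a half turn about z gives the same grasp; the last joint's range is limited). The gripper opens to 85 mm and grips with 20 to 120 N. Pads are 22 mm wide; open, the fingers measure 114 mm over their backs; the gripper's body (76 mm by 85 mm) begins 54 mm behind the grasp point. The pads swing forward as they close: fully open they stand 13 mm farther back than shut.
Start: joints at [1.115, 0.521, -0.036, 1.599, 0.021, 1.021, -0.113], TCP at [0.235, -0.579, 0.202] pointing down, gripper open.
Joint ranges: [-2.91, 2.91], [-0.3, 2.13], [-1.5, 1.42], [0.17, 2.43], [-1.26, 4.41], [0.16, 1.93], [-2.52, 2.52]. Speed limits (rad/s): [1.89, 1.89, 2.39, 2.39, 3.01, 3.01, 3.01].

INTERFACE

Orientations are given as [roll, pitch, yaw] about the fixed x, y, z axes, in that order (R = Rz(yaw) Ry(pitch) Rx(roll)).
In Python, from workcell import bot gives the robot as it stands.
- The arm moves only by the tool carry_out, never from a script. Its argument "targets" is a list of rows, each a list of 7 numbers: the shift along the tool's x, y, z in mm, then the turn, a rotation vector about the tool's x, y, z in units of 6 degrees (1.0 is 6 degrees), then the closure in counts, from 0 (fully open) to 255 (shut). A call has 1 to 5 rows; each row shifts and turns the commanded pose from where the row before left it, along the tool's axes as they then stand; what a row does not reach is not made up. A row lasts 1/12 s, in which the tool goes at most 41.7 mm and 7.16 degrees, less where a joint would pass 70% of its speed; a pose out of reach is approached as far as the arm can. A call is refused whole if a number of a shift passes 41.7 or a number of a turn 1, either way. A call with a gripper value outside its range is refused whole. The fingers move at their own pace and stop on an object; "force" is the grip in N (left out, the last holds). Time passes only in rows, so rows that do not move let the fingers close. It gives the time, the measured TCP pose, the force and the opening at its end, in the units of the state.
- bot.observe(): the state, without advancing time (a new reading comes with each control period).
- bot.grab_frame(name): name is "side" or "top"; returns a dict with "color" (420x560x3 uint8, red, green, blue), "z_map" (420x560 float32, m along the optical axis (not along the pixel's ray), 0 where there is no reading), "K" (3x3 intrinsics, pixels), "cam_to_world" (4x4, takes a point from camera to world coordinates). Camera axes: x right, y down, z forward; pixel columns grow to the right and rows downward; lengths in m; the calibration is good to about 2 mm. A picture is of the moment at which its call begins.
- bot.job_done(): hands the job in, once; it reports no verdict.
The state is a dict: "clock": time; "qpos": joint angles; "qd": joint speeds; "joint_efforts": joint torques, N m; "position": TCP position; "tool_rot": TCP orientation; "force": force on the tool from outside, world axes, zero at the start; "moment": the same for the moment, N m; "grip_width": finger opening in m.
Only numpy, scipy, OpenCV 4.12 (cv2) and the standard library are available. Lean on these libraries where they do the work, as an engineer would, in place of code of your own. Each camera call takes 0.05 s, during which the arm holds its last target. There are 200 camera calls.

TASK

Stand the four steel canisters upright on the four cork coasters, one in the middle of each, in order of height: the shortest on the coaster next to the salt shaker, then each taller than the last, so that the tallest is at the glass cup's end. Leave the salt shaker and the glass cup standing where they are.

Things in the scene. Friction and masses are not known exactly. Their poses are not given: they have to be found in the camera images.
- canister_a_center (a point): The shortest of four loose storage canisters: an upright steel cylinder with a flat light-wood lid (fixed on), 48 mm in diameter, 70 mm high with the lid, straight-sided, under 0.4 kg, stands on the worktop (z = 0). The point is its centre, 35 mm above its underside; z is its own axis, upward when it stands.
- canister_b_center (a point): The second shortest of four loose storage canisters: an upright steel cylinder with a flat light-wood lid (fixed on), 52 mm in diameter, 90 mm high with the lid, straight-sided, under 0.4 kg, stands on the worktop (z = 0). The point is its centre, 45 mm above its underside; z is its own axis, upward when it stands.
- canister_c_center (a point): The second tallest of four loose storage canisters: an upright steel cylinder with a flat light-wood lid (fixed on), 56 mm in diameter, 110 mm high with the lid, straight-sided, under 0.4 kg, stands on the worktop (z = 0). The point is its centre, 55 mm above its underside; z is its own axis, upward when it stands.
- canister_d_center (a point): The tallest of four loose storage canisters: an upright steel cylinder with a flat light-wood lid (fixed on), 60 mm in diameter, 130 mm high with the lid, straight-sided, under 0.4 kg, stands on the worktop (z = 0). The point is its centre, 65 mm above its underside; z is its own axis, upward when it stands.
- coaster_1: Round cork coaster, 74 mm in diameter, 4 mm thick, fixed on a dark wooden board (86 x 352 mm, 8 mm thick). The leftmost (greatest y) of four alike in a straight row at 86 mm spacing; the row runs along the coasters' own y, to within 0.18 rad of world y. Origin: centre of its underside, 8 mm above the worktop; its top, where a canister stands, is 12 mm above the worktop. x points away from the robot across the row, y along the row to the left, z up.
- coaster_2: Round cork coaster, 74 mm in diameter, 4 mm thick, fixed on a dark wooden board (86 x 352 mm, 8 mm thick). Second from the left of four alike in a straight row at 86 mm spacing; the row runs along the coasters' own y, to within 0.18 rad of world y. Origin: centre of its underside, 8 mm above the worktop; its top, where a canister stands, is 12 mm above the worktop. x points away from the robot across the row, y along the row to the left, z up.
- coaster_3: Round cork coaster, 74 mm in diameter, 4 mm thick, fixed on a dark wooden board (86 x 352 mm, 8 mm thick). Third from the left of four alike in a straight row at 86 mm spacing; the row runs along the coasters' own y, to within 0.18 rad of world y. Origin: centre of its underside, 8 mm above the worktop; its top, where a canister stands, is 12 mm above the worktop. x points away from the robot across the row, y along the row to the left, z up.
- coaster_4: Round cork coaster, 74 mm in diameter, 4 mm thick, fixed on a dark wooden board (86 x 352 mm, 8 mm thick). The rightmost (least y) of four alike in a straight row at 86 mm spacing; the row runs along the coasters' own y, to within 0.18 rad of world y. Origin: centre of its underside, 8 mm above the worktop; its top, where a canister stands, is 12 mm above the worktop. x points away from the robot across the row, y along the row to the left, z up.
- salt_shaker_center (a point): Salt shaker, loose: round, clear with a grey metal dome top, 44 mm in diameter, 90 mm high. The point is its centre, 45 mm above its underside. It stands on the worktop just beyond one end of the row of coasters, in line with it, 96 mm from the middle of the last coaster; which end (left or right) differs from start to start. Not to be moved.
- glass_cup_center (a point): Small clear glass cup, loose, empty, mouth up: 72 mm in diameter, 62 mm high. The point is its centre, 31 mm above its underside. It stands like the salt shaker, at the other end of the row, 96 mm from the middle of the last coaster there. Not to be moved.
There are look-alikes about, which are no part of the job. What is shaped like the part that bears canister_a_center but red is not meant.

How it is judged:
At the end, for the whole second after the job is handed in: Canisters upright (0.08 rad), released, at rest, each down on its own coaster (height within 4 mm) and centred within 13 mm, in order of height from the shortest beside the salt shaker to the tallest beside the glass cup; shaker and cup within 25 mm of where they stood (((horizontal distance between salt_shaker_center and coaster_1 below 0.16 m and horizontal distance between canister_a_center and coaster_1 below 0.013 m and z of canister_a_center in the frame of coaster_1 between 0.035 and 0.043 m and horizontal distance between canister_b_center and coaster_2 below 0.013 m and z of canister_b_center in the frame of coaster_2 between 0.045 and 0.053 m and horizontal distance between canister_c_center and coaster_3 below 0.013 m and z of canister_c_center in the frame of coaster_3 between 0.055 and 0.063 m and horizontal distance between canister_d_center and coaster_4 below 0.013 m and z of canister_d_center in the frame of coaster_4 between 0.065 and 0.073 m) or (horizontal distance between salt_shaker_center and coaster_4 below 0.16 m and horizontal distance between canister_a_center and coaster_4 below 0.013 m and z of canister_a_center in the frame of coaster_4 between 0.035 and 0.043 m and horizontal distance between canister_b_center and coaster_3 below 0.013 m and z of canister_b_center in the frame of coaster_3 between 0.045 and 0.053 m and horizontal distance between canister_c_center and coaster_2 below 0.013 m and z of canister_c_center in the frame of coaster_2 between 0.055 and 0.063 m and horizontal distance between canister_d_center and coaster_1 below 0.013 m and z of canister_d_center in the frame of coaster_1 between 0.065 and 0.073 m)) and angle between each of canister_a_center, canister_b_center, canister_c_center, canister_d_center's own z axis and vertical below 0.08 rad and linear speed of each of canister_a, canister_b, canister_c, canister_d below 0.02 m/s and distance of each of salt_shaker_center, glass_cup_center from where it was at the start of the episode below 0.025 m); the robot touches nothing.
It fails at once if the salt shaker is shifted by more than 25 mm or tipped (distance of salt_shaker_center from where it was at the start of the episode above 0.025 m or angle between salt_shaker_center's own z axis and vertical above 0.4 rad).
It fails at once if the glass cup is shifted by more than 25 mm or tipped (distance of glass_cup_center from where it was at the start of the episode above 0.025 m or angle between glass_cup_center's own z axis and vertical above 0.4 rad).
It also fails if it takes over 104 s, if anything falls off the work surface, if the arm or the gripper's body presses on something with over 40 N, if the wrist force passes 120 N, or if a joint passes its speed limit or range.

## Working session

There is one attempt and no reset: what is moved stays moved. The work goes in short steps, Python scripts to look and compute and a tool call to move; the robot and the scene stay as the last step left them, time stands still between calls to the robot, and variables do not carry over. Pictures are saved under pics/ and viewed, about 12 in all and at most 16, crops included, and the job is handed in when it is done.

Besides the shell and the picture viewer there is one more tool, called after ">>>" as a command line: name --pt "numbers of a row" for each row, then --argument value for the rest. carry_out: Moves the arm, as the interface text tells. Its arguments: {"type":"object","properties":{"targets":{"type":"array","items":{"type":"array","items":{"type":"number"}}},"force":{"type":"number"}},"required":["targets"]}

```bash
mkdir -p pics; python3 - <<'E'
from workcell import bot
import cv2,numpy as np
s=bot.observe();print({k:np.round(v,3) for k,v in s.items()})
for n in("side","top"):
    f=bot.grab_frame(n);np.savez(f"{n}0.npz",**f)
    cv2.imwrite(f"pics/{n}0.png",f["color"][:,:,::-1]);print(n,f["K"],np.round(f["cam_to_world"],3))
E
```

```text
{'clock': np.float64(0.0), 'qpos': array([ 1.115,  0.522, -0.036,  1.6  ,  0.021,  1.021, -0.113]), 'qd': array([-0.002,  0.001,  0.002, -0.   ,  0.   , -0.003,  0.001]), 'joint_efforts': array([-1.0000e-03, -9.2711e+01,  1.9800e+00, -3.6993e+01,  1.8000e-02,
        8.0000e-03,  0.0000e+00]), 'position': array([ 0.235, -0.579,  0.202]), 'tool_rot': array([-3.14 ,  0.   ,  0.386]), 'force': array([ 0.382,  0.532, -0.366]), 'moment': array([-0.031,  0.013,  0.056]), 'grip_width': np.float64(0.086)}
side [[437.4201024    0.         275.90134948]
 [  0.         437.4201024  208.43060131]
 [  0.           0.           1.        ]] [[ 0.98  -0.133  0.151  0.409]
 [-0.201 -0.629  0.751 -0.569]
 [-0.005 -0.766 -0.643  0.648]
 [ 0.     0.     0.     1.   ]]
top [[469.03753293   0.         285.43790556]
 [  0.         469.03753293 209.78383683]
 [  0.           0.           1.        ]] [[-0.005 -0.995  0.103  0.424]
 [-1.     0.005  0.003  0.129]
 [-0.004 -0.103 -0.995  1.312]
 [ 0.     0.     0.     1.   ]]
```

View pics/top0.png

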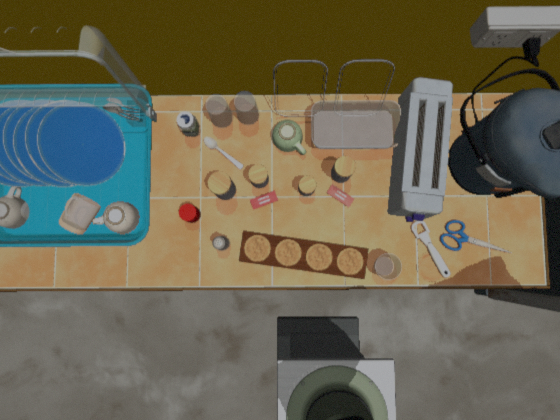

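View pics/side0.png

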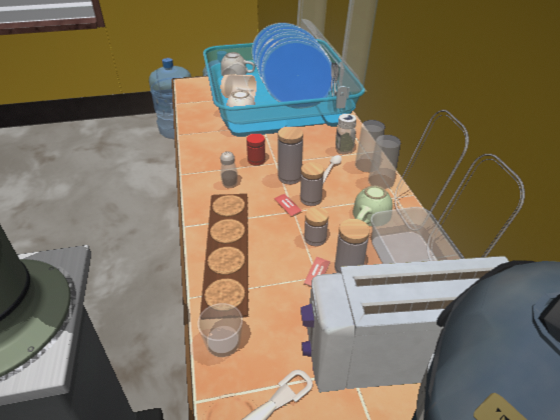

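The top view shows the coasters at about (257,247), (288,252), (319,257) and (350,262). The shaker is at (220,242), the left end, and the cup at (386,264), the right end. Canister lids are at (219,182), (258,174), (307,184) and (343,167). The side view agrees: from far to near they are D, B, A, C.

```bash
cat > h.py <<'E'
import numpy as np,cv2
def world(f):
    K=f["K"];z=f["z_map"];v,u=np.indices(z.shape)
    p=np.stack([(u-K[0,2])/K[0,0]*z,(v-K[1,2])/K[1,1]*z,z],-1)
    T=f["cam_to_world"];return p@T[:3,:3].T+T[:3,3]
def ray(f,u,v,h):
    K=f["K"];T=f["cam_to_world"];d=T[:3,:3]@np.array([(u-K[0,2])/K[0,0],(v-K[1,2])/K[1,1],1]);o=T[:3,3]
    return o+d*(h-o[2])/d[2]
def lid(f,u,v,h,r=22):
    """centroid of pixels near (u,v) with height near h, cast on plane h"""
    W=world(f);m=(abs(W[...,2]-h)<.012)
    m[:max(0,v-r)]=0;m[v+r:]=0;m[:,:max(0,u-r)]=0;m[:,u+r:]=0
    n,l,st,c=cv2.connectedComponentsWithStats(m.astype(np.uint8))
    if n<2:return None
    k=1+np.argmax(st[1:,4]);(cx,cy),rad=cv2.minEnclosingCircle(np.argwhere(l==k)[:,::-1].astype(np.float32))
    return ray(f,*c[k],h),ray(f,cx,cy,h),st[k],rad
E
python3 - <<'E'
import numpy as np,cv2
from h import *
np.set_printoptions(precision=4,suppress=True)
f=dict(np.load("top0.npz"));W=world(f)
for n,u,v,h in(("a",307,184,.07),("b",258,174,.09),("c",343,167,.11),("d",219,182,.13),("salt",220,240,.088)):
    r=lid(f,u,v,h);print(n,W[v,u],r)
for u,v in((257,247),(288,252),(319,257),(350,262)):
    hsv=cv2.cvtColor(f["color"],cv2.COLOR_RGB2HSV);m=(hsv[...,2]>110).astype(np.uint8)
    w=np.zeros_like(m);cv2.circle(w,(u,v),16,1,-1);m&=w
    n,l,st,c=cv2.connectedComponentsWithStats(m);k=1+np.argmax(st[1:,4]);print(st[k],ray(f,*c[k],.012),W[v,u,2])
print("cup",ray(f,386,262,.062), "board",ray(f,240,233,.008),ray(f,368,248,.008),ray(f,239,261,.008),ray(f,366,277,.008))
E
```

```text
a [0.6215 0.0746 0.0702] (array([0.6214, 0.0747, 0.07  ]), array([0.6212, 0.075 , 0.07  ]), array([299, 176,  17,  17, 243], dtype=int32), 8.77684497833252)
b [0.6459 0.2046 0.0896] (array([0.6469, 0.2058, 0.09  ]), array([0.6471, 0.2056, 0.09  ]), array([248, 164,  20,  20, 304], dtype=int32), 9.849467277526855)
c [ 0.6591 -0.0175  0.1114] (array([ 0.6625, -0.0216,  0.11  ]), array([ 0.6628, -0.0215,  0.11  ]), array([334, 155,  22,  22, 364], dtype=int32), 10.847447395324707)
d [0.6184 0.3015 0.13  ] (array([0.6181, 0.3015, 0.13  ]), array([0.6184, 0.3015, 0.13  ]), array([208, 171,  23,  23, 429], dtype=int32), 11.70479965209961)
salt [0.4724 0.3037 0.0871] (array([0.467 , 0.3078, 0.088 ]), array([0.4672, 0.3076, 0.088 ]), array([212, 236,  14,  13, 133], dtype=int32), 6.538556098937988)
[244 235  27  27 584] [0.4531 0.212  0.012 ] 0.01571790315892807
[274 239  28  28 590] [0.4408 0.1272 0.012 ] 0.015398298816769795
[306 243  27  28 590] [0.4285 0.0413 0.012 ] 0.013512008016419719
[336 247  28  28 590] [ 0.4159 -0.0435  0.012 ] 0.011778149701145546
cup [ 0.413  -0.1327  0.062 ] board [0.4947 0.2596 0.008 ] [ 0.4513 -0.0953  0.008 ] [0.4173 0.2619 0.008 ] [ 0.3718 -0.0879  0.008 ]
```

```bash
cat > plan.py <<'E'
import numpy as np
from scipy.spatial.transform import Rotation as R
def plan(p,rpy,wps,step=39):
    """wps: (x,y,z,yaw_deg,grip); prints rows in tool axes, pose tracked with rounded rows"""
    p=np.array(p)*1e3;T=R.from_euler('xyz',rpy)
    for x,y,z,yaw,g in wps:
        q=np.array([x,y,z])*1e3;G=R.from_euler('xyz',[np.pi,0,np.radians(yaw)])
        rv=(T.inv()*G).as_rotvec(degrees=True)/6
        n=max(1,int(np.ceil(max(np.linalg.norm(q-p)/step,np.abs(rv).max()/.98))))
        out=[]
        for i in range(n,0,-1):
            s=np.round(T.inv().apply((q-p)/i),0);w=np.round((T.inv()*G).as_rotvec(degrees=True)/6/i,2)
            p=p+T.apply(s);T=T*R.from_rotvec(w*6,degrees=True)
            out.append([*map(float,s),*map(float,w),g])
        print(n,'->',np.round(p,1));[print(str([[round(v,2) if v else 0 for v in r] for r in out[k:k+5]]).replace(' ','').replace('.0,',',')) for k in range(0,n,5)]
def now(wps,**k):
    from workcell import bot
    s=bot.observe();print(np.round(s["clock"],2),np.round(s["position"],4),np.round(s["tool_rot"],3),np.round(s["qpos"],2),round(float(s["grip_width"]),4),np.round(s["force"],1))
    plan(s["position"],s["tool_rot"],wps,**k)
E
python3 - <<'E'
from h import *;from plan import *
f=dict(np.load("top0.npz"));W=world(f);H=W[...,2]
for y in(-.12,-.07,-.02,.03):
    m=(abs(W[...,1]-y)<.01)&(W[...,0]>.5)&(W[...,0]<.85)&(H>.02)
    print(y,[(round(a,3),round(float(H[m&(abs(W[...,0]-a)<.008)].max(initial=0)),3)) for a in np.arange(.5,.8,.016)])
m=(W[...,1]<-.1)&(W[...,0]<.56)&(W[...,0]>.2)&(H>.05)&(W[...,1]>-.5);print("obst",H[m].max(),W[m][:,:2].min(0),W[m][:,:2].max(0))
now([(.32,-.45,.30,40,0),(.6215,.075,.16,90,0),(.6215,.075,.027,90,0)])
E
```

```text
-0.12 [(np.float64(0.5), 0.0), (np.float64(0.516), 0.0), (np.float64(0.532), 0.0), (np.float64(0.548), 0.0), (np.float64(0.564), 0.0), (np.float64(0.58), 0.0), (np.float64(0.596), 0.0), (np.float64(0.612), 0.0), (np.float64(0.628), 0.0), (np.float64(0.644), 0.0), (np.float64(0.66), 0.0), (np.float64(0.676), 0.0), (np.float64(0.692), 0.0), (np.float64(0.708), 0.0), (np.float64(0.724), 0.066), (np.float64(0.74), 0.0), (np.float64(0.756), 0.0), (np.float64(0.772), 0.0), (np.float64(0.788), 0.0)]
-0.07 [(np.float64(0.5), 0.0), (np.float64(0.516), 0.0), (np.float64(0.532), 0.0), (np.float64(0.548), 0.0), (np.float64(0.564), 0.0), (np.float64(0.58), 0.0), (np.float64(0.596), 0.0), (np.float64(0.612), 0.0), (np.float64(0.628), 0.0), (np.float64(0.644), 0.0), (np.float64(0.66), 0.0), (np.float64(0.676), 0.0), (np.float64(0.692), 0.0), (np.float64(0.708), 0.0), (np.float64(0.724), 0.066), (np.float64(0.74), 0.0), (np.float64(0.756), 0.0), (np.float64(0.772), 0.0), (np.float64(0.788), 0.0)]
-0.02 [(np.float64(0.5), 0.0), (np.float64(0.516), 0.0), (np.float64(0.532), 0.0), (np.float64(0.548), 0
[... 1033 characters left out ...]
 1.11  0.52 -0.04  1.6   0.02  1.02 -0.11] 0.0853 [-0.  -1.   0.9]
5 -> [ 320.  -449.4  299.9]
[[25,-17,-20,0,0,-0.6,0],[27,-16,-20,0,0,-0.6,0],[27,-14,-19,0,0,-0.59,0],[28,-13,-20,0,0,-0.6,0],[30,-11,-19,-0.01,0,-0.59,0]]
16 -> [621.1  75.2 159.9]
[[35,-13,9,0,0,-0.52,0],[36,-11,9,0,0,-0.52,0],[37,-9,9,0,0,-0.52,0],[37,-7,9,0,0,-0.52,0],[38,-5,9,0,0,-0.52,0]]
[[38,-3,9,0,0,-0.52,0],[38,-1,9,0,0,-0.52,0],[38,1,9,0,0,-0.52,0],[38,3,8,0,0,-0.52,0],[37,5,9,0,0,-0.52,0]]
[[37,7,8,0,0,-0.52,0],[37,9,9,0,0,-0.52,0],[36,11,8,0,0,-0.52,0],[35,14,9,0,0,-0.53,0],[34,15,8,0,0,-0.52,0]]
[[34,17,9,0,0,-0.53,0]]
4 -> [621.2  75.2  26.9]
[[0,0,33,0,0,0,0],[0,0,33,0,0,0,0],[0,0,33,0,0,0,0],[0,0,34,0,0,0,0]]
```

```bash
python3 - <<'E'
from h import *;from plan import *
f=dict(np.load("top0.npz"));W=world(f);H=W[...,2]
for y in np.arange(-.55,-.05,.04):
    m=(abs(W[...,1]-y)<.02)&(H>.1)&(W[...,0]>.15)
    print(round(y,2),W[m][:,0].min(initial=9),H[m].max(initial=0), H[m&(W[...,0]<.55)].max(initial=0))
now([(.30,-.42,.36,40,0),(.46,-.12,.36,70,0),(.6215,.075,.12,90,0),(.6215,.075,.027,90,0)])
E
```

```text
-0.55 0.8985062632466836 0.21464202459717407 0.0
-0.51 0.8071496400590721 0.2860995258833925 0.0
-0.47 0.5541488089446411 0.35747473656937245 0.0
-0.43 0.5557554871094439 0.37872204534989695 0.0
-0.39 0.5725525819062613 0.4826920402949989 0.0
-0.35 0.6039705744910904 0.4831458773581002 0.0
-0.31 0.6362887021989905 0.484295003382053 0.0
-0.27 0.536213867670555 0.4853120672934418 0.16192582773157227
-0.23 0.5181552654621474 0.48681923052613185 0.17047014787332793
-0.19 0.5183474637317778 0.48549313421399265 0.17115545044969682
-0.15 0.5408112969934096 0.4865017298331389 0.16283321857068978
-0.11 0.8584519906728971 0.48752713946550374 0.0
-0.07 0.8879823964105353 0.4882122042826723 0.0
0.1 [ 0.235  -0.5788  0.2018] [-3.141  0.     0.386] [ 1.11  0.52 -0.04  1.6   0.02  1.02 -0.11] 0.0853 [-0.  -1.   0.9]
6 -> [ 300.1 -419.6  359.9]
[[20,-20,-26,0,0,-0.5,0],[21,-19,-26,0,0,-0.5,0],[22,-18,-27,0,0,-0.5,0],[23,-17,-26,0,0,-0.49,0],[24,-16,-27,0,0,-0.5,0]]
[[25,-16,-26,-0.01,0,-0.49,0]]
9 -> [ 460.1 -120.   359.9]
[[35,-14,0,0,0,-0.56,0],[36,-12,0,0,0,-0.56,0],[36,-10,0,0,0,-0.55,0],[37,-8,0,0,0,-0.56,0],[37,-6,0,0,0,-0.55,0]]
[[38,-3,0,0,0,-0.56,0],[38,-1,0,0,0,-0.55,0],[38,1,0,0,0,-0.56,0],[37,3,0,0,0,-0.55,0]]
9 -> [621.3  74.7 120. ]
[[26,9,27,0,0,-0.37,0],[26,11,27,0,0,-0.37,0],[26,11,27,0,0,-0.37,0],[25,13,26,0,0,-0.37,0],[25,13,27,0,0,-0.37,0]]
[[24,14,26,0,0,-0.37,0],[24,15,27,0,0,-0.37,0],[23,17,26,0,0,-0.37,0],[22,17,27,0,0,-0.38,0]]
3 -> [621.3  74.7  27. ]
[[0,0,31,0,0,0,0],[0,0,31,0,0,0,0],[0,0,31,0,0,0,0]]
```

>>> carry_out --pt "20 -20 -26 0 0 -0.5 0" --pt "21 -19 -26 0 0 -0.5 0" --pt "22 -18 -27 0 0 -0.5 0" --pt "23 -17 -26 0 0 -0.5 0" --pt "24 -16 -27 0 0 -0.5 0"

```text
clock: 0.52
position: [0.2899, -0.446, 0.3352]
tool_rot: [-3.141, 0.0, 0.65]
force: [0.6, -0.6, 0.1]
grip_width: 0.0854
```

>>> carry_out --pt "25 -16 -26 0 0 -0.5 0" --pt "35 -14 0 0 0 -0.55 0" --pt "36 -12 0 0 0 -0.55 0" --pt "36 -10 0 0 0 -0.55 0" --pt "37 -8 0 0 0 -0.55 0"

```text
clock: 0.93
position: [0.3712, -0.2847, 0.3604]
tool_rot: [3.141, 0.0, 0.933]
force: [0.9, -0.8, -0.2]
grip_width: 0.0853
```

>>> carry_out --pt "37 -6 0 0 0 -0.55 0" --pt "38 -3 0 0 0 -0.55 0" --pt "38 -1 0 0 0 -0.55 0" --pt "38 1 0 0 0 -0.55 0" --pt "37 3 0 0 0 -0.55 0"

```text
clock: 1.35
position: [0.4607, -0.1183, 0.3603]
tool_rot: [3.141, 0.0, 1.221]
force: [1.3, -1.1, -0.4]
grip_width: 0.0851
```

>>> carry_out --pt "26 9 27 0 0 -0.37 0" --pt "26 11 27 0 0 -0.37 0" --pt "26 11 27 0 0 -0.37 0" --pt "25 13 26 0 0 -0.37 0" --pt "25 13 27 0 0 -0.37 0"

```text
clock: 1.77
position: [0.5506, -0.0112, 0.2249]
tool_rot: [3.142, -0.0, 1.414]
force: [1.4, -0.9, 0.6]
grip_width: 0.0854
```

```bash
python3 -c "
from plan import *
now([(.6215,.075,.12,90,0),(.6215,.075,.027,90,0)])"
```

```text
1.77 [ 0.5506 -0.0112  0.2249] [ 3.142 -0.     1.414] [ 0.31  0.42 -0.54  1.75  0.25  1.04 -0.47] 0.0854 [ 1.4 -0.9  0.6]
4 -> [621.5  75.4 119.9]
[[24,14,26,0,0,-0.38,0],[23,15,26,0,0,-0.37,0],[23,16,26,0,0,-0.38,0],[23,17,27,0,0,-0.37,0]]
3 -> [621.5  75.4  26.9]
[[0,0,31,0,0,0,0],[0,0,31,0,0,0,0],[0,0,31,0,0,0,0]]
```

>>> carry_out --pt "24 14 26 0 0 -0.38 0" --pt "23 15 26 0 0 -0.37 0" --pt "23 16 26 0 0 -0.38 0" --pt "23 17 27 0 0 -0.37 0" --pt "0 0 31 0 0 0 0"

```text
clock: 2.18
position: [0.6231, 0.0797, 0.0891]
tool_rot: [3.14, -0.003, 1.576]
force: [0.5, 0.1, -0.5]
grip_width: 0.0852
```

>>> carry_out --pt "0 0 31 0 0 0 0" --pt "0 0 31 0 0 0 0" --pt "0 0 0 0 0 0 0"

```text
clock: 2.43
position: [0.6175, 0.0736, 0.0227]
tool_rot: [-3.134, 0.001, 1.57]
force: [-1.2, 0.4, -0.7]
grip_width: 0.0854
```

```bash
python3 - <<'E'
from plan import *
now([(.6215,.075,.027,90,0)])
from workcell import bot
import cv2
f=bot.grab_frame("side");cv2.imwrite("pics/s1.png",f["color"][:,:,::-1])
E
```

```text
2.43 [0.6175 0.0736 0.0227] [-3.134e+00  1.000e-03  1.570e+00] [ 0.09  0.79 -0.46  1.7   0.47  0.77 -0.6 ] 0.0854 [-1.2  0.4 -0.7]
1 -> [621.5  74.6  26.6]
[[1,4,-4,-0.08,0.01,-0.01,0]]
```

View pics/s1.png

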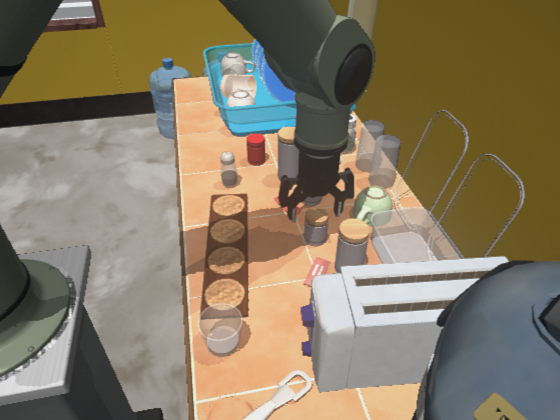

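```bash
python3 - <<'E'
from h import *;from plan import *
from workcell import bot
now([(.6215,.075,.027,90,0)])
f=bot.grab_frame("side");T=np.linalg.inv(f["cam_to_world"])
for p in([.6175,.0736,.0227],[.6215,.075,.07],[.6215,.075,0],[.575,.075,.023],[.66,.075,.023]):
    c=T[:3,:3]@p+T[:3,3];q=f["K"]@c/c[2];print(p,q[:2],c[2])
W=world(f)
for u,v in((295,210),(345,208),(316,220),(318,190)):print(u,v,W[v,u])
g=bot.grab_frame("top");W=world(g);print(W[184,307])
cv2.imwrite("pics/c2.png",cv2.resize(np.hstack([f["color"][120:280,230:430],g["color"][100:260,220:420]])[:,:,::-1],None,fx=2,fy=2))
E
```

```text
2.48 [0.619  0.074  0.0259] [-3.136e+00  1.000e-03  1.569e+00] [ 0.09  0.78 -0.47  1.7   0.47  0.78 -0.6 ] 0.0857 [-0.3 -0.2  1.2]
1 -> [621.   75.   26.9]
[[1,2,-1,-0.05,0.01,-0.01,0]]
[0.6175, 0.0736, 0.0227] [313.14260942 231.23301954] 0.9160271796318036
[0.6215, 0.075, 0.07] [316.02493296 213.40792309] 0.8872913585121865
[0.6215, 0.075, 0] [314.25394019 238.3350206 ] 0.9322667657558705
[0.575, 0.075, 0.023] [293.23166634 233.54987948] 0.9104808116247497
[0.66, 0.075, 0.023] [332.44018187 227.85412613] 0.9232917197411142
295 210 [0.57454341 0.06453113 0.09589524]
345 208 [7.17389750e-01 1.56954282e-01 6.17710766e-04]
316 220 [0.61613076 0.05589294 0.06967168]
318 190 [0.61861185 0.06434156 0.13833217]
[0.55736035 0.09227347 0.47401983]
```

View pics/c2.png

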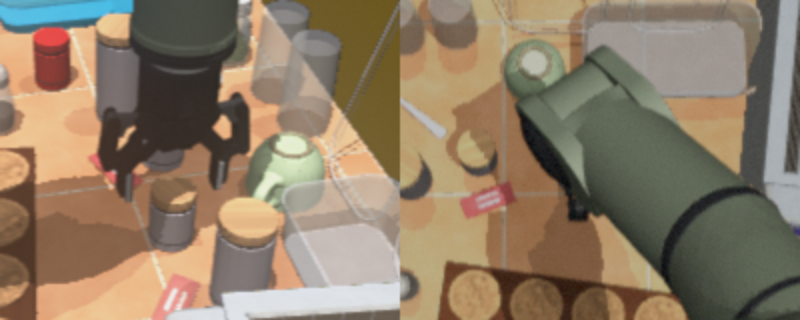

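```bash
python3 - <<'E'
from h import *;from plan import *
from workcell import bot
now([(.6215,.075,.027,90,0)])
f=bot.grab_frame("side");g=dict(np.load("side0.npz"))
d=np.abs(f["color"].astype(int)-g["color"]).sum(2)
W=world(f);dark=(f["color"].max(2)<60)
for lo,hi in((278,305),(326,352)):
    m=dark.copy();m[:,:lo]=0;m[:,hi:]=0;m[:150]=0;m[235:]=0
    m&=(W[...,2]>.01)&(abs(W[...,1]-.07)<.05)
    ys=np.unique(np.argwhere(m)[:,0])[-8:];print([(int(v),np.round(np.median(W[v][m[v]],0),3).tolist()) for v in ys])
cv2.imwrite("pics/c3.png",cv2.resize(f["color"][150:260,250:390,::-1],None,fx=5,fy=5,interpolation=cv2.INTER_CUBIC))
E
```

```text
2.58 [0.6215 0.0744 0.0296] [ 3.141 -0.     1.569] [ 0.09  0.78 -0.47  1.7   0.47  0.78 -0.6 ] 0.0856 [-0.6 -0.7 -0.3]
1 -> [621.5  75.4  26.6]
[[1,0,3,0.01,0,-0.02,0]]
[(194, [0.587, 0.058, 0.139]), (195, [0.586, 0.058, 0.136]), (196, [0.587, 0.058, 0.134]), (197, [0.585, 0.058, 0.132]), (198, [0.583, 0.06, 0.127]), (199, [0.581, 0.062, 0.124]), (201, [0.577, 0.062, 0.12]), (202, [0.576, 0.063, 0.117])]
[(202, [0.663, 0.071, 0.096]), (203, [0.663, 0.071, 0.094]), (204, [0.664, 0.07, 0.091]), (205, [0.664, 0.07, 0.089]), (206, [0.664, 0.069, 0.087]), (207, [0.664, 0.069, 0.085]), (208, [0.664, 0.069, 0.082]), (209, [0.663, 0.064, 0.084])]
```

View pics/c3.png

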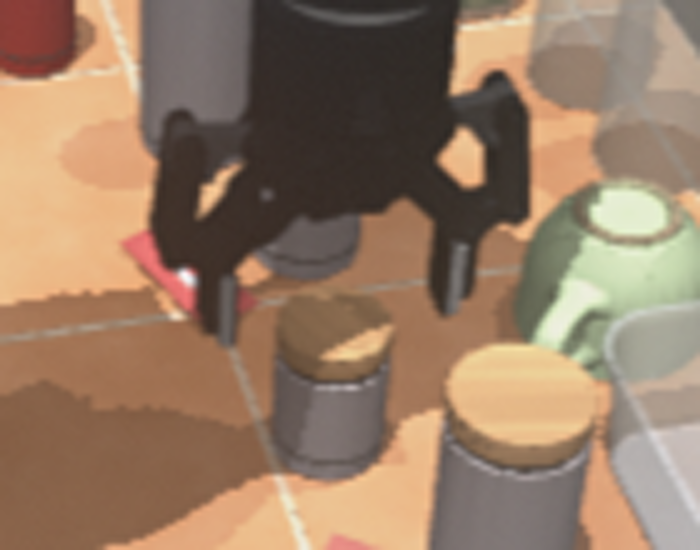

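The fingertips, at crop (225,345) and (452,310), sit about 20 mm higher than the TCP reading plus the 13 mm swing suggests. A stands untouched between them. I'll go lower and close, keeping the reported TCP above 10 mm, which is safe whichever height is right.

>>> carry_out --pt "1 0 9 0 0 0 0" --pt "0 0 8 0 0 0 0" --pt "0 0 0 0 0 0 0" --pt "0 0 0 0 0 0 60" --force 40

```text
clock: 2.97
position: [0.6208, 0.0751, 0.0111]
tool_rot: [-3.141, 0.0, 1.569]
force: [-0.0, 0.7, 0.3]
grip_width: 0.0758
```

```bash
python3 - <<'E'
from h import *;from plan import *
from workcell import bot
now([(.6215,.075,.012,90,0)])
f=bot.grab_frame("side")
cv2.imwrite("pics/c4.png",cv2.resize(f["color"][150:260,250:390,::-1],None,fx=5,fy=5,interpolation=cv2.INTER_CUBIC))
E
```

```text
2.97 [0.6208 0.0751 0.0111] [-3.141  0.     1.569] [ 0.09  0.8  -0.45  1.71  0.48  0.75 -0.61] 0.0758 [-0.   0.7  0.3]
1 -> [621.8  75.1  12.1]
[[0,1,-1,0,0,-0.02,0]]
```

View pics/c4.png

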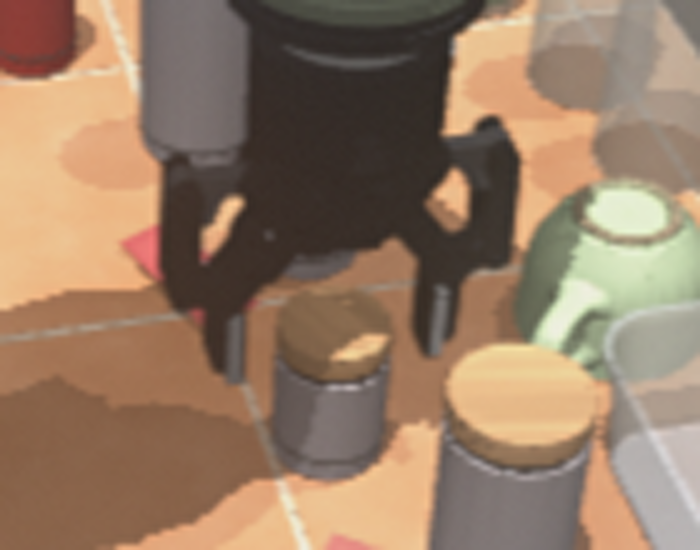

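>>> carry_out --pt "0 0 0 0 0 0 255" --pt "0 0 0 0 0 0 255" --pt "0 0 0 0 0 0 255" --pt "0 0 0 0 0 0 255" --pt "0 0 0 0 0 0 255" --force 40

```text
clock: 3.43
position: [0.6212, 0.0752, 0.0118]
tool_rot: [3.141, -0.0, 1.569]
force: [-1.1, 0.2, 6.2]
grip_width: 0.0467
```

>>> carry_out --pt "0 0 0 0 0 0 255" --pt "0 0 0 0 0 0 255" --pt "0 0 0 0 0 0 255" --pt "0 0 -10 0 0 0 255" --pt "0 0 -20 0 0 0 255"

```text
clock: 3.85
position: [0.6196, 0.075, 0.0403]
tool_rot: [-3.138, 0.0, 1.569]
force: [-0.9, -0.0, -0.7]
grip_width: 0.0469
```

```bash
python3 - <<'E'
from h import *;from plan import *
from workcell import bot
now([(.6215,.075,.08,90,255),(.453,.212,.08,82,255),(.453,.212,.025,82,255)])
f=bot.grab_frame("side")
cv2.imwrite("pics/c5.png",cv2.resize(f["color"][120:260,240:400,::-1],None,fx=4,fy=4,interpolation=cv2.INTER_CUBIC))
E
```

```text
3.85 [0.6196 0.075  0.0403] [-3.138  0.     1.569] [ 0.1   0.76 -0.48  1.7   0.46  0.8  -0.59] 0.0469 [-0.9 -0.  -0.7]
2 -> [621.7  75.   80.3]
[[0,1,-20,-0.02,0,-0.01,255],[0,1,-20,-0.01,0,0,255]]
6 -> [453.2 212.   80.2]
[[23,-28,0,0,0,0.22,255],[22,-29,0,0,0,0.22,255],[22,-29,0,0,0,0.22,255],[21,-30,0,0,0,0.22,255],[20,-30,0,0,0,0.22,255]]
[[19,-30,0,0,0,0.23,255]]
2 -> [453.2 212.   25.2]
[[0,0,28,0,0,0,255],[0,0,27,0,0,0,255]]
```

View pics/c5.png

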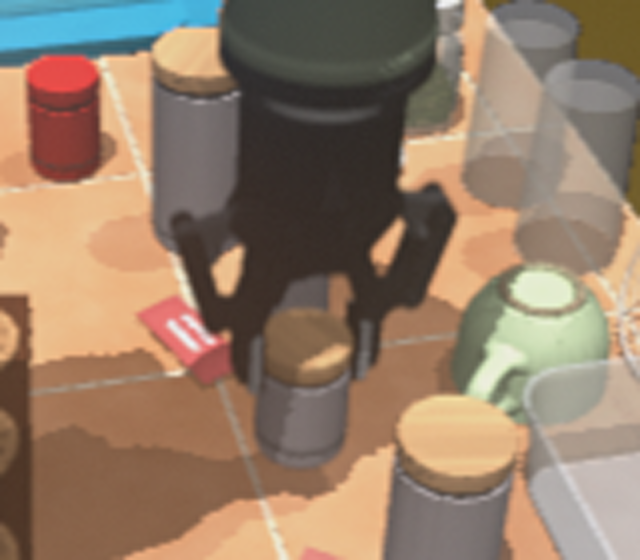

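>>> carry_out --pt "0 1 -20 0 0 0 255" --pt "0 1 -20 0 0 0 255" --pt "0 0 0 0 0 0 255"

```text
clock: 4.15
position: [0.6249, 0.0756, 0.0854]
tool_rot: [3.137, -0.001, 1.569]
force: [-0.1, -0.7, -2.0]
grip_width: 0.0469
```

```bash
python3 - <<'E'
from h import *;from plan import *
from workcell import bot
f=bot.grab_frame("side");W=world(f)
now([(.453,.212,.08,82,255),(.453,.212,.03,82,255),(.453,.212,.025,82,255)])
hsv=cv2.cvtColor(f["color"],cv2.COLOR_RGB2HSV)
cv2.imwrite("pics/c6.png",cv2.resize(f["color"][120:260,240:400,::-1],None,fx=4,fy=4,interpolation=cv2.INTER_CUBIC))
print(np.round(W[180:245:5,316],3))
E
```

```text
4.2 [0.6242 0.0753 0.0836] [ 3.138e+00 -1.000e-03  1.569e+00] [ 0.12  0.71 -0.5   1.67  0.42  0.87 -0.56] 0.0473 [-0.2 -0.6 -2.1]
6 -> [452.9 211.8  80.4]
[[23,-29,1,0.01,0,0.22,255],[22,-29,0,0,0,0.22,255],[21,-30,1,0.01,0,0.22,255],[21,-30,0,0,0,0.22,255],[20,-30,1,0.01,0,0.22,255]]
[[19,-31,0,0,-0.01,0.21,255]]
2 -> [452.9 211.8  30.4]
[[0,0,25,0,0,0,255],[0,0,25,0,0,0,255]]
1 -> [452.9 211.8  25.4]
[[0,0,5,0,0,0,255]]
[[ 0.621  0.089  0.144]
 [ 0.617  0.073  0.145]
 [ 0.613  0.058  0.144]
 [ 0.409 -0.569  0.648]
 [ 0.614  0.057  0.12 ]
 [ 0.613  0.054  0.111]
 [ 0.614  0.052  0.099]
 [ 0.615  0.055  0.084]
 [ 0.641  0.132 -0.001]
 [ 0.637  0.116 -0.001]
 [ 0.633  0.102 -0.003]
 [ 0.629  0.086 -0.002]
 [ 0.624  0.071 -0.002]]
```

View pics/c6.png

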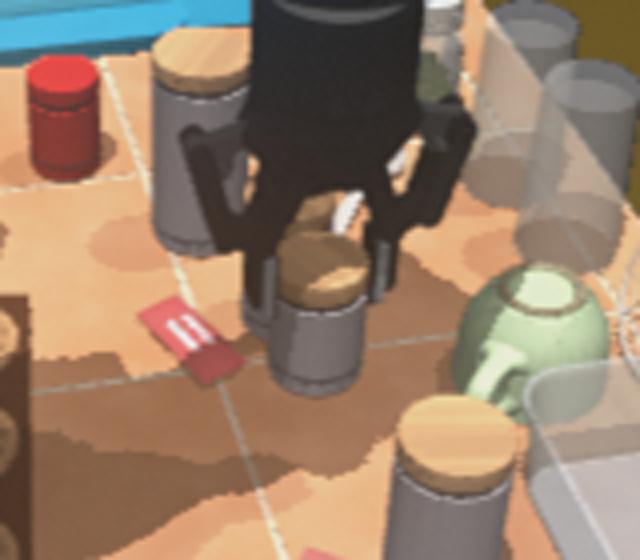

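A is held upright about 74 mm off the table (lid z 0.144 against a 73 mm TCP rise). Next I carry it to coaster 1.

>>> carry_out --pt "23 -29 1 0 0 0.22 255" --pt "22 -29 0 0 0 0.22 255" --pt "21 -30 1 0 0 0.22 255" --pt "21 -30 0 0 0 0.22 255" --pt "20 -30 1 0 0 0.22 255"

```text
clock: 4.62
position: [0.4783, 0.1896, 0.078]
tool_rot: [-3.141, 0.0, 1.452]
force: [0.8, 1.3, -1.4]
grip_width: 0.0466
```

>>> carry_out --pt "19 -31 0 0 0 0.21 255" --pt "0 0 20 0 0 0 255" --pt "0 0 20 0 0 0 255" --pt "0 0 0 0 0 0 255" --pt "0 0 0 0 0 0 255"

```text
clock: 5.03
position: [0.4509, 0.2113, 0.0378]
tool_rot: [-3.14, 0.001, 1.432]
force: [0.3, 0.5, -1.7]
grip_width: 0.0469
```

```bash
python3 - <<'E'
from plan import *
now([(.4535,.212,.026,82,255)],step=8)
E
```

```text
5.03 [0.4509 0.2113 0.0378] [-3.140e+00  1.000e-03  1.432e+00] [-0.23  0.61 -0.44  2.04  0.45  0.59 -1.12] 0.0469 [ 0.3  0.5 -1.7]
2 -> [454.  211.9  25.8]
[[1,1,6,-0.01,0.01,0.01,255],[0,2,6,-0.01,0,0,255]]
```

>>> carry_out --pt "1 1 6 0 0 0 255" --pt "0 1 6 0 0 0 255" --pt "0 0 0 0 0 0 255" --pt "0 0 1 0 0 0 255" --pt "0 0 0 0 0 0 255"

```text
clock: 5.45
position: [0.4538, 0.2123, 0.0254]
tool_rot: [3.142, -0.0, 1.432]
force: [-0.2, 0.6, -1.3]
grip_width: 0.0468
```

>>> carry_out --pt "0 0 0 0 0 0 0" --pt "0 0 0 0 0 0 0" --pt "0 0 0 0 0 0 0" --pt "0 0 0 0 0 0 0" --pt "0 0 0 0 0 0 0"

```text
clock: 5.87
position: [0.4538, 0.2124, 0.0254]
tool_rot: [3.141, -0.0, 1.432]
force: [-0.0, 1.0, 0.5]
grip_width: 0.0852
```

>>> carry_out --pt "0 0 -30 0 0 0 0" --pt "0 0 -40 0 0 0 0" --pt "0 0 -40 0 0 0 0" --pt "0 0 -20 0 0 0 0"

```text
clock: 6.2
position: [0.4544, 0.2132, 0.1593]
tool_rot: [3.139, -0.002, 1.432]
force: [1.2, -0.2, 0.1]
grip_width: 0.0855
```

```bash
python3 - <<'E'
from h import *;from plan import *
from workcell import bot
now([(.647,.2058,.15,90,0),(.647,.2058,.026,90,0)])
f=bot.grab_frame("side")
cv2.imwrite("pics/c7.png",cv2.resize(f["color"][120:320,170:370,::-1],None,fx=3,fy=3,interpolation=cv2.INTER_CUBIC))
E
```

```text
6.2 [0.4544 0.2132 0.1593] [ 3.139e+00 -2.000e-03  1.432e+00] [-0.13  0.43 -0.56  1.95  0.3   0.85 -0.98] 0.0855 [ 1.2 -0.2  0.1]
5 -> [646.7 206.2 149.6]
[[4,38,2,0.01,0,-0.26,0],[3,39,2,0,0,-0.27,0],[2,38,2,0.01,-0.01,-0.26,0],[0,39,2,0,0,-0.27,0],[0,38,2,0.01,-0.01,-0.26,0]]
4 -> [646.7 206.2  25.6]
[[0,0,31,0,0,0,0],[0,0,31,0,0,0,0],[0,0,31,0,0,0,0],[0,0,31,0,0,0,0]]
```

View pics/c7.png

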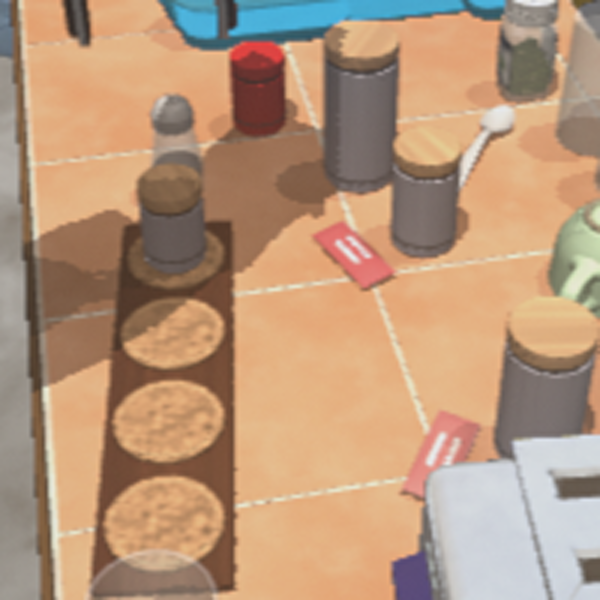

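A stands on coaster 1 at crop (170,215), and the shaker behind it is untouched. Next is B.

>>> carry_out --pt "4 38 2 0 0 -0.26 0" --pt "3 39 2 0 0 -0.27 0" --pt "2 38 2 0 0 -0.26 0" --pt "0 39 2 0 0 -0.27 0" --pt "0 38 2 0 0 -0.26 0"

```text
clock: 6.67
position: [0.6478, 0.2044, 0.145]
tool_rot: [-3.142, 0.001, 1.571]
force: [0.3, 0.8, 1.0]
grip_width: 0.0855
```

>>> carry_out --pt "0 0 0 0 0 0 0" --pt "0 0 30 0 0 0 0" --pt "0 0 0 0 0 0 0" --pt "0 0 0 0 0 0 0" --pt "0 0 0 0 0 0 0"

```text
clock: 7.08
position: [0.6459, 0.2055, 0.1162]
tool_rot: [3.141, -0.0, 1.57]
force: [-0.0, 0.3, 0.8]
grip_width: 0.0855
```

```bash
python3 - <<'E'
from plan import *
now([(.647,.2058,.032,90,0)],step=35)
E
```

```text
7.08 [0.6459 0.2055 0.1162] [ 3.141 -0.     1.57 ] [-0.09  0.74 -0.51  1.5   0.4   1.   -0.7 ] 0.0855 [-0.   0.3  0.8]
3 -> [646.9 205.5  32.2]
[[0,0,28,0,0,0,0],[0,1,28,0,0,0,0],[0,0,28,0,0,0,0]]
```

>>> carry_out --pt "0 0 28 0 0 0 0" --pt "0 1 28 0 0 0 0" --pt "0 0 28 0 0 0 0" --pt "0 0 0 0 0 0 0" --pt "0 0 0 0 0 0 0"

```text
clock: 7.5
position: [0.6467, 0.2054, 0.032]
tool_rot: [-3.141, 0.0, 1.57]
force: [-0.1, 0.8, 1.2]
grip_width: 0.0854
```

>>> carry_out --pt "0 0 0 0 0 0 255" --pt "0 0 0 0 0 0 255" --pt "0 0 0 0 0 0 255" --pt "0 0 0 0 0 0 255" --pt "0 0 0 0 0 0 255"

```text
clock: 7.92
position: [0.6481, 0.2056, 0.0335]
tool_rot: [3.139, -0.001, 1.57]
force: [-0.7, -0.4, 11.6]
grip_width: 0.0511
```

>>> carry_out --pt "0 0 0 0 0 0 255" --pt "0 0 0 0 0 0 255" --pt "0 0 -20 0 0 0 255" --pt "0 0 -35 0 0 0 255" --pt "0 0 -15 0 0 0 255"

```text
clock: 8.33
position: [0.6482, 0.206, 0.1057]
tool_rot: [3.138, -0.002, 1.57]
force: [-0.3, 1.0, 0.1]
grip_width: 0.0507
```

```bash
python3 - <<'E'
from plan import *
now([(.4408,.1270,.09,82,255),(.4408,.127,.058,82,255)],step=38)
E
```

```text
8.33 [0.6482 0.206  0.1057] [ 3.138e+00 -2.000e-03  1.570e+00] [-0.09  0.75 -0.5   1.51  0.41  0.98 -0.7 ] 0.0507 [-0.3  1.   0.1]
6 -> [441.1 126.8  90.2]
[[-13,-35,2,0.01,0,0.22,255],[-14,-34,3,0,0,0.22,255],[-15,-34,3,0.01,0,0.22,255],[-16,-33,2,0,-0.01,0.22,255],[-16,-33,3,0.01,0,0.22,255]]
[[-17,-33,2,0,-0.01,0.23,255]]
1 -> [441.1 126.8  58.2]
[[0,0,32,0,0,0,255]]
```

>>> carry_out --pt "-13 -35 2 0 0 0.22 255" --pt "-14 -34 3 0 0 0.22 255" --pt "-15 -34 3 0 0 0.22 255" --pt "-16 -33 2 0 0 0.22 255" --pt "-16 -33 3 0 0 0.22 255"

```text
clock: 8.75
position: [0.4733, 0.1383, 0.0891]
tool_rot: [3.14, -0.0, 1.453]
force: [1.6, 0.6, -1.4]
grip_width: 0.0507
```

>>> carry_out --pt "-17 -33 2 0 0 0.23 255" --pt "0 0 16 0 0 0 255" --pt "0 0 16 0 0 0 255" --pt "0 0 0 0 0 0 255" --pt "0 0 0 0 0 0 255"

```text
clock: 9.17
position: [0.44, 0.1263, 0.0547]
tool_rot: [3.142, 0.0, 1.431]
force: [-0.1, -0.0, -1.2]
grip_width: 0.0508
```

```bash
python3 - <<'E'
from plan import *
now([(.441,.1270,.046,82,255)],step=8)
E
```

```text
9.17 [0.44   0.1263 0.0547] [3.142 0.    1.431] [-0.05  0.54 -0.46  2.13  0.44  0.57 -0.97] 0.0508 [-0.1 -0.  -1.2]
2 -> [441.1 127.2  45.7]
[[0,0,4,0,0,0,255],[1,1,5,0,0,0,255]]
```

>>> carry_out --pt "0 0 4 0 0 0 255" --pt "1 1 5 0 0 0 255" --pt "0 0 0 0 0 0 255" --pt "0 0 0 0 0 0 255"

```text
clock: 9.5
position: [0.4416, 0.1272, 0.0455]
tool_rot: [3.141, -0.0, 1.431]
force: [0.4, -0.4, 0.9]
grip_width: 0.0509
```

>>> carry_out --pt "0 0 0 0 0 0 0" --pt "0 0 0 0 0 0 0" --pt "0 0 0 0 0 0 0" --pt "0 0 0 0 0 0 0" --pt "0 0 0 0 0 0 0"

```text
clock: 9.92
position: [0.441, 0.1269, 0.0453]
tool_rot: [3.142, -0.0, 1.431]
force: [-0.1, 0.6, 0.1]
grip_width: 0.0855
```

>>> carry_out --pt "0 0 -30 0 0 0 0" --pt "0 0 -40 0 0 0 0" --pt "0 0 -40 0 0 0 0" --pt "0 0 -20 0 0 0 0"

```text
clock: 10.25
position: [0.4417, 0.1276, 0.1791]
tool_rot: [3.139, -0.002, 1.431]
force: [2.4, 0.3, 0.1]
grip_width: 0.0854
```

```bash
python3 - <<'E'
from h import *;from plan import *
from workcell import bot
now([(.6625,-.0215,.16,30,0),(.6625,-.0215,.052,30,0)],step=32)
f=bot.grab_frame("side")
cv2.imwrite("pics/c8.png",cv2.resize(f["color"][120:320,170:420,::-1],None,fx=3,fy=3,interpolation=cv2.INTER_CUBIC))
E
```

```text
10.25 [0.4417 0.1276 0.1791] [ 3.139e+00 -2.000e-03  1.431e+00] [ 0.07  0.34 -0.59  2.02  0.25  0.85 -0.8 ] 0.0854 [2.4 0.3 0.1]
9 -> [662.1 -21.5 159.6]
[[-13,27,2,0,0,0.96,0],[-10,28,2,0,0,0.96,0],[-7,29,2,0,0,0.96,0],[-5,29,2,0,0,0.96,0],[-2,29,2,0,-0.01,0.97,0]]
[[1,30,2,0,-0.01,0.96,0],[5,29,3,0,0,0.97,0],[7,29,2,0.01,-0.01,0.96,0],[10,27,3,0,0,0.97,0]]
4 -> [662.2 -21.5  51.6]
[[0,0,27,0,0,0,0],[0,0,27,0,0,0,0],[0,0,27,0,0,0,0],[0,0,27,0,0,0,0]]
```

View pics/c8.png

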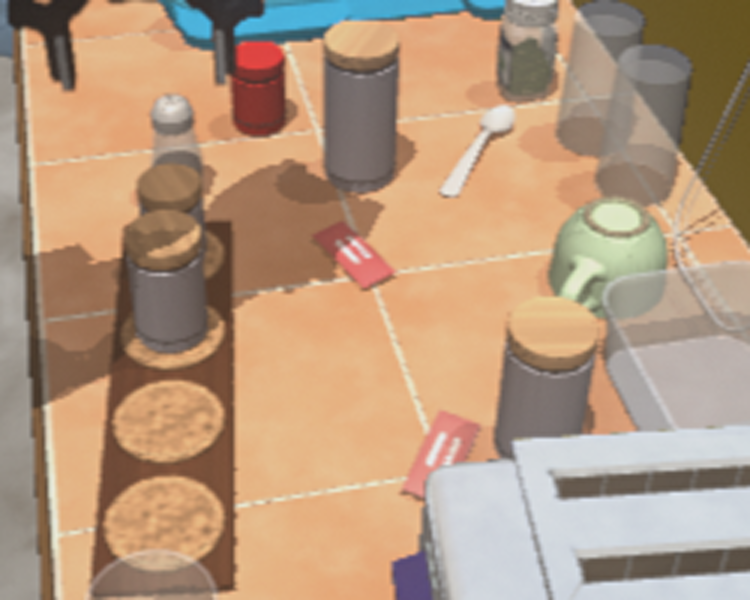

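B stands on coaster 2 at crop (168,290), with A behind it. Next is C at (550,390), gripped with the jaws turned away from the clear tray.

>>> carry_out --pt "-13 27 2 0 0 0.96 0" --pt "-10 28 2 0 0 0.96 0" --pt "-7 29 2 0 0 0.96 0" --pt "-5 29 2 0 0 0.96 0" --pt "-2 29 2 0 0 0.97 0"

```text
clock: 10.72
position: [0.5646, 0.0429, 0.165]
tool_rot: [3.141, 0.0, 0.922]
force: [-0.1, 0.2, 0.2]
grip_width: 0.0853
```

>>> carry_out --pt "1 30 2 0 0 0.96 0" --pt "5 29 3 0 0 0.97 0" --pt "7 29 2 0 0 0.96 0" --pt "10 27 3 0 0 0.97 0" --pt "0 0 0 0 0 0 0"

```text
clock: 11.13
position: [0.664, -0.0262, 0.1539]
tool_rot: [3.14, 0.001, 0.512]
force: [0.8, 0.6, 1.0]
grip_width: 0.0852
```

>>> carry_out --pt "0 0 15 0 0 0 0" --pt "0 0 0 0 0 0 0" --pt "0 0 0 0 0 0 0"

```text
clock: 11.38
position: [0.6606, -0.0221, 0.1396]
tool_rot: [-3.141, 0.002, 0.523]
force: [0.4, 0.6, 0.3]
grip_width: 0.085
```

```bash
python3 - <<'E'
from plan import *
now([(.6625,-.0215,.052,30,0)],step=32)
E
```

```text
11.38 [ 0.6606 -0.0221  0.1396] [-3.141e+00  2.000e-03  5.230e-01] [ 0.12  0.66 -0.27  1.54  0.2   0.97 -1.26] 0.085 [0.4 0.6 0.3]
3 -> [662.7 -21.9  51.6]
[[1,0,29,0,0,0,0],[1,0,29,0,0.01,0,0],[0,1,30,-0.01,0,0,0]]
```

>>> carry_out --pt "1 0 29 0 0 0 0" --pt "1 0 29 0 0 0 0" --pt "0 1 30 0 0 0 0" --pt "0 0 0 0 0 0 0" --pt "0 0 0 0 0 0 0"

```text
clock: 11.8
position: [0.6629, -0.022, 0.0523]
tool_rot: [-3.141, 0.002, 0.523]
force: [-0.3, 0.8, 0.8]
grip_width: 0.0853
```

>>> carry_out --pt "0 0 0 0 0 0 255" --pt "0 0 0 0 0 0 255" --pt "0 0 0 0 0 0 255" --pt "0 0 0 0 0 0 255" --pt "0 0 0 0 0 0 255"

```text
clock: 12.22
position: [0.6647, -0.0219, 0.0547]
tool_rot: [3.14, -0.003, 0.523]
force: [-2.0, 0.0, 11.8]
grip_width: 0.055
```

>>> carry_out --pt "0 0 0 0 0 0 255" --pt "0 0 0 0 0 0 255" --pt "0 0 -20 0 0 0 255" --pt "0 0 -35 0 0 0 255" --pt "0 0 -30 0 0 0 255"

```text
clock: 12.63
position: [0.6634, -0.0221, 0.1396]
tool_rot: [3.142, -0.0, 0.523]
force: [0.6, -0.1, -0.5]
grip_width: 0.0552
```

```bash
python3 - <<'E'
from plan import *
now([(.4285,.0413,.12,82,255),(.4285,.0413,.078,82,255)],step=32)
E
```

```text
12.63 [ 0.6634 -0.0221  0.1396] [ 3.142 -0.     0.523] [ 0.12  0.66 -0.27  1.54  0.2   0.97 -1.26] 0.0552 [ 0.6 -0.1 -0.5]
9 -> [428.7  40.8 119.5]
[[-19,-19,2,0,0,-0.96,255],[-17,-21,2,0,0,-0.96,255],[-15,-23,2,0,0,-0.96,255],[-13,-24,2,0,0,-0.97,255],[-10,-25,2,0,0,-0.96,255]]
[[-7,-26,2,0,0,-0.97,255],[-5,-26,3,0,0,-0.96,255],[-2,-27,2,0,0,-0.97,255],[0,-27,3,0,0,-0.96,255]]
2 -> [428.8  41.8  77.5]
[[0,0,21,0,0,0,255],[1,0,21,0,0,0,255]]
```

>>> carry_out --pt "-19 -19 2 0 0 -0.96 255" --pt "-17 -21 2 0 0 -0.96 255" --pt "-15 -23 2 0 0 -0.96 255" --pt "-13 -24 2 0 0 -0.97 255" --pt "-10 -25 2 0 0 -0.96 255"

```text
clock: 13.05
position: [0.5316, 0.0132, 0.1284]
tool_rot: [3.14, -0.0, 1.032]
force: [0.1, 0.9, -1.1]
grip_width: 0.0546
```

>>> carry_out --pt "-7 -26 2 0 0 -0.97 255" --pt "-5 -26 3 0 0 -0.96 255" --pt "-2 -27 2 0 0 -0.97 255" --pt "0 -27 3 0 0 -0.96 255" --pt "0 0 0 0 0 0 255"

```text
clock: 13.47
position: [0.4248, 0.041, 0.1178]
tool_rot: [-3.141, 0.002, 1.44]
force: [1.9, -0.3, -0.5]
grip_width: 0.0546
```

>>> carry_out --pt "0 0 20 0 0 0 255" --pt "0 0 20 0 0 0 255" --pt "0 0 0 0 0 0 255" --pt "0 0 0 0 0 0 255"

```text
clock: 13.8
position: [0.4287, 0.0408, 0.0778]
tool_rot: [-3.141, 0.0, 1.431]
force: [1.5, 0.3, -0.1]
grip_width: 0.0548
```

```bash
python3 - <<'E'
from plan import *
now([(.4285,.0413,.066,82,255)],step=8)
E
```

```text
13.8 [0.4287 0.0408 0.0778] [-3.141  0.     1.431] [ 0.17  0.47 -0.5   2.18  0.4   0.58 -0.77] 0.0548 [ 1.5  0.3 -0.1]
2 -> [428.7  40.8  65.8]
[[0,0,6,0,0,0,255],[0,0,6,0,0,0,255]]
```

>>> carry_out --pt "0 0 6 0 0 0 255" --pt "0 0 6 0 0 0 255" --pt "0 0 0 0 0 0 255" --pt "0 0 0 0 0 0 255"

```text
clock: 14.13
position: [0.4289, 0.0407, 0.0655]
tool_rot: [3.141, 0.0, 1.431]
force: [0.3, -0.1, -1.1]
grip_width: 0.0544
```

>>> carry_out --pt "0 0 0 0 0 0 0" --pt "0 0 0 0 0 0 0" --pt "0 0 0 0 0 0 0" --pt "0 0 0 0 0 0 0" --pt "0 0 0 0 0 0 0"

```text
clock: 14.55
position: [0.4288, 0.0407, 0.0654]
tool_rot: [3.142, -0.0, 1.431]
force: [-0.2, -0.4, 0.1]
grip_width: 0.0853
```

>>> carry_out --pt "0 0 -30 0 0 0 0" --pt "0 0 -40 0 0 0 0" --pt "0 0 -40 0 0 0 0" --pt "0 0 -20 0 0 0 0"

```text
clock: 14.88
position: [0.4296, 0.0413, 0.1991]
tool_rot: [3.138, -0.001, 1.431]
force: [1.1, -0.1, 0.5]
grip_width: 0.0853
```

```bash
python3 - <<'E'
from h import *;from plan import *
from workcell import bot
now([(.618,.3015,.17,90,0),(.618,.3015,.072,90,0)],step=36)
f=bot.grab_frame("side")
cv2.imwrite("pics/c9.png",cv2.resize(f["color"][120:320,170:420,::-1],None,fx=3,fy=3,interpolation=cv2.INTER_CUBIC))
E
```

```text
14.88 [0.4296 0.0413 0.1991] [ 3.138e+00 -1.000e-03  1.431e+00] [ 0.3   0.26 -0.62  2.06  0.2   0.87 -0.58] 0.0853 [ 1.1 -0.1  0.5]
9 -> [618.3 301.8 169.7]
[[32,17,3,0,0,-0.15,0],[31,17,3,0,0,-0.15,0],[31,18,3,0,0,-0.15,0],[31,18,3,0.01,0,-0.15,0],[30,19,4,0,0,-0.15,0]]
[[30,19,3,0.01,0,-0.15,0],[30,19,4,0,0,-0.14,0],[29,20,3,0.01,0,-0.15,0],[30,21,4,0,-0.01,-0.14,0]]
3 -> [618.3 301.8  71.7]
[[0,0,33,0,0,0,0],[0,0,32,0,0,0,0],[0,0,33,0,0,0,0]]
```

View pics/c9.png

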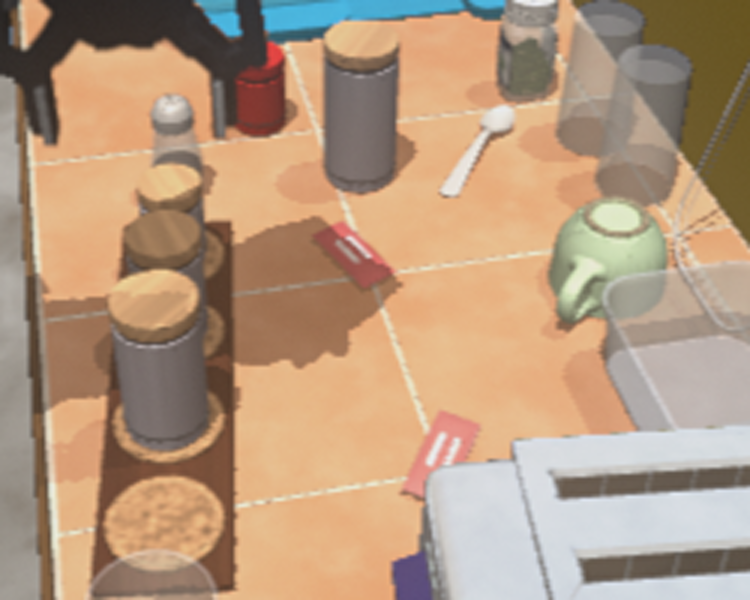

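C stands on coaster 3 at crop (160,370), in line with A and B. D is next, at (360,105).

>>> carry_out --pt "32 17 3 0 0 -0.15 0" --pt "31 17 3 0 0 -0.15 0" --pt "31 18 3 0 0 -0.15 0" --pt "31 18 3 0 0 -0.15 0" --pt "30 19 4 0 0 -0.15 0"

```text
clock: 15.35
position: [0.5349, 0.1867, 0.179]
tool_rot: [3.141, 0.0, 1.51]
force: [0.2, 0.2, 0.4]
grip_width: 0.0854
```

>>> carry_out --pt "30 19 3 0 0 -0.15 0" --pt "30 19 4 0 0 -0.14 0" --pt "29 20 3 0 0 -0.15 0" --pt "30 21 4 0 0 -0.14 0" --pt "0 0 0 0 0 0 0"

```text
clock: 15.77
position: [0.6183, 0.3068, 0.1632]
tool_rot: [-3.14, -0.003, 1.575]
force: [1.7, 1.2, 1.3]
grip_width: 0.0858
```

>>> carry_out --pt "0 0 10 0 0 0 0" --pt "0 0 0 0 0 0 0" --pt "0 0 0 0 0 0 0"

```text
clock: 16.02
position: [0.617, 0.2997, 0.1545]
tool_rot: [-3.14, 0.001, 1.569]
force: [0.7, 0.1, 1.0]
grip_width: 0.0854
```

```bash
python3 - <<'E'
from plan import *
now([(.618,.3015,.072,90,0)],step=32)
E
```

```text
16.02 [0.617  0.2997 0.1545] [-3.140e+00  1.000e-03  1.569e+00] [-0.19  0.72 -0.58  1.44  0.42  1.1  -0.85] 0.0854 [0.7 0.1 1. ]
3 -> [618.  301.6  71.5]
[[1,0,28,0,0,0,0],[0,1,27,-0.01,0.01,-0.01,0],[1,0,28,0,0,0,0]]
```

>>> carry_out --pt "1 0 28 0 0 0 0" --pt "0 1 27 0 0 0 0" --pt "0 0 28 0 0 0 0" --pt "0 0 0 0 0 0 0" --pt "0 0 0 0 0 0 0"

```text
clock: 16.43
position: [0.6182, 0.3011, 0.0723]
tool_rot: [-3.14, 0.001, 1.569]
force: [-0.3, -0.1, 1.4]
grip_width: 0.0854
```

>>> carry_out --pt "0 0 0 0 0 0 255" --pt "0 0 0 0 0 0 255" --pt "0 0 0 0 0 0 255" --pt "0 0 0 0 0 0 255" --pt "0 0 0 0 0 0 255"

```text
clock: 16.85
position: [0.6195, 0.3025, 0.0748]
tool_rot: [3.139, -0.001, 1.57]
force: [-1.8, -2.5, 10.4]
grip_width: 0.0592
```

>>> carry_out --pt "0 0 0 0 0 0 255" --pt "0 0 0 0 0 0 255" --pt "0 0 -20 0 0 0 255" --pt "0 0 -40 0 0 0 255" --pt "0 0 -40 0 0 0 255"

```text
clock: 17.27
position: [0.6179, 0.3018, 0.1738]
tool_rot: [-3.14, 0.0, 1.57]
force: [1.0, 0.3, -2.2]
grip_width: 0.059
```

```bash
python3 - <<'E'
from plan import *
now([(.58,.05,.20,86,255),(.416,-.044,.20,82,255),(.416,-.044,.098,82,255)],step=34)
E
```

```text
17.27 [0.6179 0.3018 0.1738] [-3.14  0.    1.57] [-0.19  0.71 -0.59  1.42  0.41  1.13 -0.84] 0.059 [ 1.   0.3 -2.2]
8 -> [580.3  49.7 199.9]
[[-31,-5,-3,0,0,0.08,255],[-32,-4,-3,0,0,0.08,255],[-32,-4,-3,0,0,0.08,255],[-31,-4,-3,0,0,0.08,255],[-32,-4,-4,0,0,0.09,255]]
[[-32,-3,-3,0,0,0.08,255],[-31,-3,-4,-0.01,0,0.09,255],[-32,-3,-3,0,0.01,0.08,255]]
6 -> [416.3 -43.6 199.9]
[[-17,-26,0,0,0,0.11,255],[-18,-26,0,0,0,0.11,255],[-18,-26,0,0,0,0.11,255],[-19,-26,0,0,0,0.11,255],[-19,-25,0,0,0,0.11,255]]
[[-18,-25,0,0,0,0.12,255]]
3 -> [416.3 -43.6  97.9]
[[0,0,34,0,0,0,255],[0,0,34,0,0,0,255],[0,0,34,0,0,0,255]]
```

>>> carry_out --pt "-31 -5 -3 0 0 0.08 255" --pt "-32 -4 -3 0 0 0.08 255" --pt "-32 -4 -3 0 0 0.08 255" --pt "-31 -4 -3 0 0 0.08 255" --pt "-32 -4 -4 0 0 0.09 255"

```text
clock: 17.68
position: [0.5945, 0.1431, 0.1896]
tool_rot: [3.14, -0.0, 1.527]
force: [0.7, -0.9, -3.0]
grip_width: 0.0588
```

>>> carry_out --pt "-32 -3 -3 0 0 0.08 255" --pt "-31 -3 -4 0 0 0.09 255" --pt "-32 -3 -3 0 0 0.08 255" --pt "-17 -26 0 0 0 0.11 255" --pt "-18 -26 0 0 0 0.11 255"

```text
clock: 18.1
position: [0.5259, 0.0175, 0.1991]
tool_rot: [3.14, -0.0, 1.475]
force: [-0.1, 1.5, -2.9]
grip_width: 0.0586
```

>>> carry_out --pt "-18 -26 0 0 0 0.11 255" --pt "-19 -26 0 0 0 0.11 255" --pt "-19 -25 0 0 0 0.11 255" --pt "-18 -25 0 0 0 0.12 255" --pt "0 0 0 0 0 0 255"

```text
clock: 18.52
position: [0.4125, -0.0461, 0.199]
tool_rot: [-3.141, 0.003, 1.427]
force: [2.8, -0.1, -1.7]
grip_width: 0.0588
```

>>> carry_out --pt "0 0 30 0 0 0 255" --pt "0 0 30 0 0 0 255" --pt "0 0 30 0 0 0 255" --pt "0 0 0 0 0 0 255" --pt "0 0 0 0 0 0 255"

```text
clock: 18.93
position: [0.4166, -0.0428, 0.1088]
tool_rot: [-3.14, -0.0, 1.432]
force: [0.5, 0.3, -2.1]
grip_width: 0.0587
```

```bash
python3 - <<'E'
from plan import *
now([(.416,-.0437,.0865,82,255)],step=8)
E
```

```text
18.93 [ 0.4166 -0.0428  0.1088] [-3.14  -0.     1.432] [ 0.42  0.4  -0.57  2.18  0.35  0.65 -0.53] 0.0587 [ 0.5  0.3 -2.1]
3 -> [416.4 -43.8  86.8]
[[0,0,7,0,0,0,255],[0,0,8,-0.01,0,0,255],[-1,0,7,0,0,0.01,255]]
```

Once D is released, the arm rises and backs away in +x at height so the top camera can see the row.

>>> carry_out --pt "0 0 7 0 0 0 255" --pt "0 0 8 0 0 0 255" --pt "-1 0 7 0 0 0 255" --pt "0 0 0 0 0 0 255" --pt "0 0 0 0 0 0 255"

```text
clock: 19.35
position: [0.4169, -0.0443, 0.0863]
tool_rot: [3.141, 0.0, 1.431]
force: [-0.3, 0.6, -1.9]
grip_width: 0.0588
```

>>> carry_out --pt "0 0 0 0 0 0 0" --pt "0 0 0 0 0 0 0" --pt "0 0 0 0 0 0 0" --pt "0 0 0 0 0 0 0" --pt "0 0 0 0 0 0 0"

```text
clock: 19.77
position: [0.4168, -0.0442, 0.0864]
tool_rot: [3.141, 0.0, 1.431]
force: [0.3, 0.5, 0.5]
grip_width: 0.0855
```

>>> carry_out --pt "0 0 -30 0 0 0 0" --pt "0 0 -40 0 0 0 0" --pt "0 0 -40 0 0 0 0" --pt "0 0 -40 0 0 0 0" --pt "0 0 -40 0 0 0 0"

```text
clock: 20.18
position: [0.4162, -0.0439, 0.2784]
tool_rot: [3.142, -0.0, 1.431]
force: [0.6, -0.6, -0.1]
grip_width: 0.0856
```

```bash
python3 - <<'E'
from h import *;from plan import *
from workcell import bot
now([(.36,-.33,.33,50,0)],step=36)
f=bot.grab_frame("side");g=bot.grab_frame("top")
cv2.imwrite("pics/c10.png",np.hstack([cv2.resize(f["color"][120:400,170:370],None,fx=2,fy=2),cv2.resize(g["color"][130:410,190:390],None,fx=2,fy=2)])[:,:,::-1])
E
```

```text
20.18 [ 0.4162 -0.0439  0.2784] [ 3.142 -0.     1.431] [ 0.57  0.14 -0.67  1.98  0.1   1.06 -0.28] 0.0856 [ 0.6 -0.6 -0.1]
9 -> [ 360.4 -330.2  330.3]
[[-32,-2,-6,0,0,0.59,0],[-32,0,-6,0,0,0.59,0],[-32,2,-6,0,0,0.59,0],[-32,4,-6,0,0,0.59,0],[-32,6,-6,0,0,0.6,0]]
[[-32,9,-5,0,0,0.59,0],[-31,10,-6,0,0,0.6,0],[-30,12,-5,0,0,0.59,0],[-29,15,-6,0,0,0.6,0]]
```

View pics/c10.png

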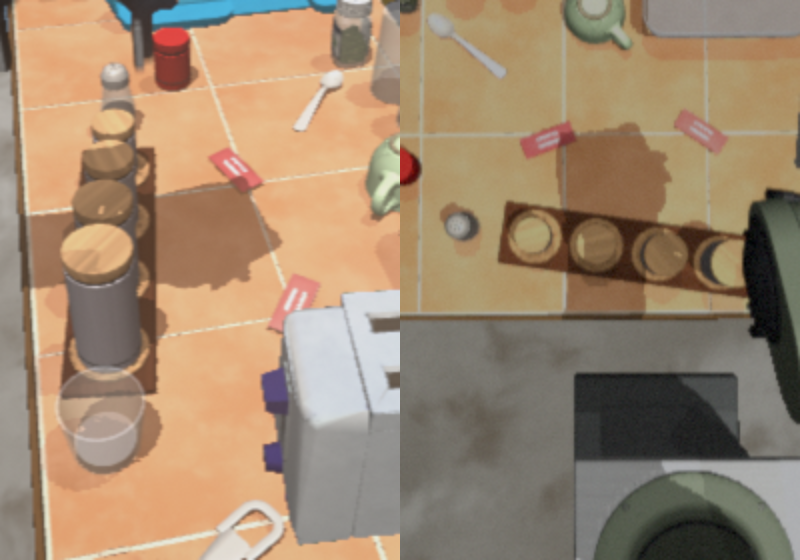

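All four canisters stand in a row: D nearest the cup at left-crop (100,290), and A next to the shaker at right-crop (533,233). I'll move the arm aside and measure the lids.

>>> carry_out --pt "-32 -2 -6 0 0 0.59 0" --pt "-32 0 -6 0 0 0.59 0" --pt "-32 2 -6 0 0 0.59 0" --pt "-32 4 -6 0 0 0.59 0" --pt "-32 6 -6 0 0 0.6 0"

```text
clock: 20.7
position: [0.3837, -0.2033, 0.3065]
tool_rot: [3.141, 0.0, 1.118]
force: [1.3, 0.5, -0.1]
grip_width: 0.0855
```

>>> carry_out --pt "-32 9 -5 0 0 0.59 0" --pt "-31 10 -6 0 0 0.6 0" --pt "-30 12 -5 0 0 0.59 0" --pt "-29 15 -6 0 0 0.6 0" --pt "0 0 0 0 0 0 0"

```text
clock: 21.12
position: [0.3589, -0.336, 0.3284]
tool_rot: [3.141, 0.001, 0.861]
force: [-0.4, -0.3, -0.4]
grip_width: 0.0851
```

```bash
python3 - <<'E'
from h import *
from workcell import bot
np.set_printoptions(precision=4,suppress=True)
g=bot.grab_frame("top");g0=dict(np.load("top0.npz"));W=world(g)
T=np.linalg.inv(g["cam_to_world"])
for n,x,y,h in(("a",.4531,.212,.082),("b",.4408,.1272,.102),("c",.4285,.0413,.122),("d",.4159,-.0435,.142),("salt",.4672,.3076,.088)):
    c=T[:3,:3]@[x,y,h]+T[:3,3];q=g["K"]@c/c[2];u,v=int(q[0]),int(q[1])
    r=lid(g,u,v,h,18);print(n,(u,v),"lid z",round(float(W[v,u,2]),4),r and (r[0],1e3*np.hypot(*(r[0][:2]-[x,y])),r[2]))
print("cup region diff",np.abs(g["color"][248:282,368:404].astype(int)-g0["color"][248:282,368:404]).mean())
cv2.imwrite("pics/c11.png",np.vstack([cv2.resize(k["color"][220:290,200:410],None,fx=3,fy=3) for k in(g0,g)])[:,:,::-1])
E
```

```text
a (255, 247) lid z 0.0844 (array([0.4542, 0.2111, 0.082 ]), np.float64(1.4168536022229163), array([247, 238,  18,  19, 260], dtype=int32))
b (287, 251) lid z 0.1033 (array([0.4418, 0.1275, 0.102 ]), np.float64(1.0239998597203068), array([278, 242,  20,  20, 316], dtype=int32))
c (321, 256) lid z 0.1219 (array([0.4284, 0.0394, 0.122 ]), np.float64(1.876903397705544), array([312, 246,  22,  22, 383], dtype=int32))
d (356, 261) lid z 0.1399 (array([ 0.4169, -0.0439,  0.142 ]), np.float64(1.0400919770551822), array([345, 249,  25,  25, 461], dtype=int32))
salt (218, 241) lid z 0.091 (array([0.4673, 0.3081, 0.088 ]), np.float64(0.5157077455826934), array([212, 236,  13,  13, 129], dtype=int32))
cup region diff 15.171296296296296
```

View pics/c11.png

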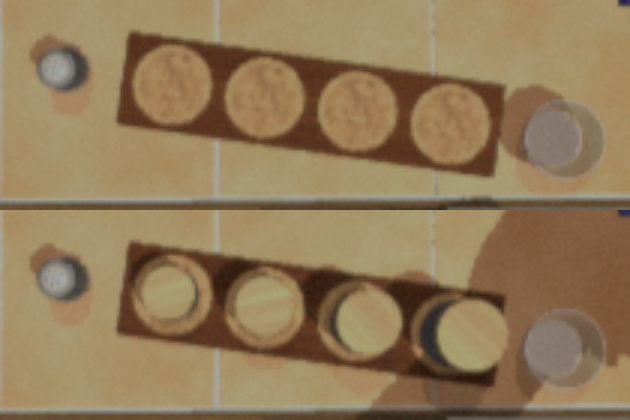

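Comparing the first and last pictures, all four canisters stand centred on their coasters. The shaker (60,275) and the cup (565,348) have not moved; the change in the cup region is only the arm's shadow.

```bash
python3 -c "
from workcell import bot
print(bot.job_done())"
```

```text
the job is handed in; nothing more can be done
None
```

The four canisters stand upright on their coasters in order of height, and I handed the job in at about 21 s. The shortest is on coaster 1 beside the shaker, and the tallest is on coaster 4 beside the cup. The hand-in itself gave no verdict.

- **Placement:** in the last top view, each lid centre is 1–2 mm from its coaster centre (limit 13 mm). Lid heights are within about 2.5 mm of expected, and the gripper is open and clear.
- **Shaker and cup:** the shaker measured 0.5 mm from its start. I checked the cup only by eye against the first picture, where it looks unmoved. The pixel comparison there differed because the arm's shadow fell on it.
- **Check that disagreed:** with the gripper open, the fingertips looked about 20 mm higher in the side view than the reported tool height implied. I gripped each canister lower than first planned, and all four lifted and placed without trouble.

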